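# Snug a label roll in its unwinder and close the keeper

## Task

Make the green label roll lying in the wooden unwinder ready to run: push the red sliding guide so that it drives the roll along the rods until it stops flush against the black brake pad in front of the wooden end plate, and keep pressing there firmly but gently for about a second. Then swing the yellow-tipped keeper fully down over the roll, and leave the guide still touching the roll. Move the roll only with the guide, not with your fingers, do not crush it, and leave the mug, the spare roll and the price gun around it alone.

Things in the scene. Friction and masses are not known exactly. Their poses are not given: they have to be found in the camera images.
- rack: Plywood unwinder fixed to the table, base 170 x 310 x 14 mm. Origin on the table's surface at its middle; y along its two steel rods (at x = +-30 mm, height 30 mm), z up; robot roughly on its -x side. End plate at +y, 120 mm high, inner face at y = 130 mm. Before it, on a screw, a rigid black pad (60 mm wide, at roll height) whose face stands at y = 98 to 122 mm: set anew each time, feel for it.
- roll: Green label roll, 100 mm diameter, 50 mm wide, 0.2 to 0.4 kg, lying on the rods, axis (own y) along the rack's y, free to slide. Origin at its centre, 77 mm above the table (top at 127 mm); end faces 25 mm either way. Seating it takes a squeeze by the guide of over 9 N (best 15) for half a second against the pad; over 45 N crushes it (so may meeting the pad at 30 mm/s).
- guide (a joint): Travel of the red guide along the rack's +y, 0 to 0.19 m: an upright plate 110 mm wide, 10 mm thick, top edge 112 mm above the table, its face to the roll at rack y = -80 mm + this value. Drags with 4 N (the sliding roll adds 1 to 5 N), stays where left. Push its outer (-y) face. Bushings behind it reach 30 mm further to -y, at most 41 mm high.
- guide_face (a point): Centre of the guide's face towards the roll, 77 mm above the table, on the rack's middle line (moves with the guide).
- push_face (a point): Point on the outer (-y) face of the guide's push tab, 125 mm above the table, at rack x = -26 mm. The tab is 45 mm wide (x), 10 mm thick, its top 152 mm above the table; the guide plate below is flush with it. Nothing taller than 50 mm stands within 60 mm behind it (to -y).
- keeper (a joint): Angle of the keeper, an arm hinged on the guide (axis along rack y): 0 is fully down, level, pointing to rack -x over the roll, against its stop; pi/2 is upright; more leans back to rack +x. Starts raised. Stays where it is left; about 2 N at its tip moves it.
- keeper_hinge (a point): Hinge axis of the keeper on the guide, at rack x = +48 mm, 142 mm above the table, in the plane of the guide's face towards the roll.
- paddle (a point): Centre of the yellow paddle at the keeper's tip, 65 mm from the hinge axis, 24 mm to +y of the guide's face. The paddle is 20 mm along the arm, 42 mm along y and 8 mm thick; when the keeper is down its underside is 138 mm above the table and it lies over the roll at rack x = -17 mm.
- spare_roll: Spare label roll lying flat, 100 mm diameter, 40 mm high, origin under its centre. A bystander.
- mug: White mug, 80 mm wide, 95 mm high, origin under its centre. A bystander.
- gun_a: Red and black price gun lying near the unwinder, about 215 x 54 x 65 mm, origin on the table under its red housing. A bystander.
Not all that is in view belongs to the job. What is shaped like the roll but blue or orange is not meant.

How it is judged:
By the outcome, as a careful person would: the job done as asked, in the order asked, and still so for the second after the job is handed in, with the robot touching nothing.
It also fails if it takes over 67 s, if anything falls off the work surface, if the arm or the gripper's body presses on something with over 40 N, if the wrist force passes 120 N, or if a joint passes its speed limit or range.

## Robot

A 6-joint arm with a two-finger parallel gripper is mounted at the origin on the work surface. World frame = base frame: x ahead of the robot, y to its left, z up, the work surface at z = 0. Lengths are in m, angles in rad, forces in N, time in s.
With the tool pointing down it reaches from about 0.375 to 0.75 m from the base axis. Payload 9 kg.
Tool frame: the origin (TCP) lies on the centre line of the jaws, within the pads' length; the fingertips stand 22 mm ahead of it and the grasp point (between the pads) lies 3 mm ahead of it (r.tcp_to_tips is the z of the fingertips in the tool frame, in m); z points along the fingers, y is the line along which they close (so a half turn about z gives the same grasp; the last joint's range is limited). The gripper opens to 85 mm and grips with 20 to 120 N. Pads are 22 mm wide; open, the fingers measure 114 mm over their backs; the gripper's body (76 mm by 85 mm) begins 54 mm behind the grasp point. The pads swing forward as they close: fully open they stand 13 mm farther back than shut.
Start: joints at [1.123, 0.104, 0.097, 1.564, 0, 1.353], TCP at [0.137, 0.584, 0.253] pointing down, gripper open.
Joint ranges: [-2.99, 2.99], [-0.84, 1.86], [-1.1, 1.16], [-1.84, 2.11], [-1.51, 1.56], [-3.14, 3.14]. Speed limits (rad/s): [2.22, 2.22, 2.57, 3.14, 3.14, 3.14].

## Interface

Orientations are given as a unit quaternion [w, x, y, z].
In Python, from workcell import r, vision gives the robot as it stands. The module is installed in compiled form; this text tells all that it offers.
- The arm moves only by the tool carry_out, never from a script. Its argument "rows" is a list of rows, each a list of 6 numbers: the shift along the world's x, y, z in cm, then the turn, a rotation vector about the world's x, y, z in rad. In form: [[x, y, z, rx, ry, rz], ...]. A call has 1 to 8 rows; each row is the pose to reach, as a shift and turn from the pose commanded when the call began; what a row does not reach only later rows make up. A row lasts 1/8 s, in which the tool goes at most 62.5 mm and 10.7 degrees, less where a joint would pass 70% of its speed; a pose out of reach is approached as far as the arm can. A call with a gripper value outside its range is refused whole. "claw" is the opening, from 0 (shut) to 1 (fully open), set as the call begins (left out, the last holds). The fingers move at their own pace and stop on an object; "newtons" is the grip in N (left out, the last holds). Time passes only in rows, so rows that repeat a pose let the fingers close. It gives the time, the measured TCP pose, the force, the opening and the grip force at its end, in the units of the state.
- r.observe(): the state, without advancing time (a new reading comes with each control period).
- vision.read_camera(name): name is "side" or "top"; returns a dict with "img" (480x640x3 uint8, red, green, blue), "mtx" (3x3 intrinsics, pixels), "world_from_camera" (4x4, takes a point from camera to world coordinates). Camera axes: x right, y down, z forward; pixel columns grow to the right and rows downward; lengths in m; the calibration is good to about 2 mm. A picture is of the moment at which its call begins. There is no depth.
- r.hand_in(): hands the job in; it is judged then, once.
The state is a dict: "time_s": time; "qpos": joint angles; "qd": joint speeds; "tau": joint torques, N m; "eef_pos": TCP position; "eef_rot": TCP orientation; "ft_force": force on the tool from outside, world axes, zero at the start; "wrist_torque": the same for the moment, N m; "width": opening from 0.0 (shut) to 1.0 (fully open); "grasp_force": force on a finger pad.
Only numpy, scipy, OpenCV 4.12 (cv2) and the standard library are available. Lean on these libraries where they do the work, as an engineer would, in place of code of your own. Each camera call takes 0.05 s, during which the arm holds its last target. There are 200 camera calls.

## Working session

There is one attempt and no reset: what is moved stays moved. The work goes in short steps, Python scripts to look and compute and a tool call to move; the robot and the scene stay as the last step left them, time stands still between calls to the robot, and variables do not carry over. Pictures are saved under pics/ and viewed, at most 10 in all, crops included, and the job is handed in when it is done.

Besides the shell and the picture viewer there is one more tool, called after "Call:" as name(argument=value, ...) on one line, values as JSON. carry_out: Moves the arm, as the interface text tells. Its arguments: {"type":"object","properties":{"rows":{"type":"array"},"claw":{"type":"number"},"newtons":{"type":"number"}},"required":["rows"]}

```bash
mkdir -p pics
cat > h.py <<'E'
from workcell import r, vision
import cv2, numpy as np
def snap(n,f):
    c=vision.read_camera(n); cv2.imwrite('pics/'+f,c['img'][:,:,::-1]); return c
def proj(c,P):
    T=np.linalg.inv(c['world_from_camera']); p=(T[:3,:3]@np.atleast_2d(P).T).T+T[:3,3]; q=(c['mtx']@p.T).T
    return q[:,:2]/q[:,2:]
def atz(c,uv,z):
    W=c['world_from_camera']; d=W[:3,:3]@np.linalg.inv(c['mtx'])@np.array([uv[0],uv[1],1.]); o=W[:3,3]
    return o+d*(z-o[2])/d[2]
E
python3 - <<'E'
from h import *
for n in('top','side'):
    c=snap(n,n+'1.png'); print(c['mtx'].round(0).tolist(),c['world_from_camera'].round(3).tolist())
s=r.observe();print(s)
print(r.tcp_to_tips)
E
```

```text
[[472.0, 0.0, 326.0], [0.0, 472.0, 240.0], [0.0, 0.0, 1.0]] [[0.002, -0.987, 0.163, 0.334], [-1.0, -0.005, -0.019, 0.067], [0.02, -0.162, -0.987, 1.182], [0.0, 0.0, 0.0, 1.0]]
[[453.0, 0.0, 310.0], [0.0, 453.0, 244.0], [0.0, 0.0, 1.0]] [[0.998, -0.05, 0.036, 0.485], [-0.06, -0.685, 0.726, -0.58], [-0.011, -0.726, -0.687, 0.714], [0.0, 0.0, 0.0, 1.0]]
{'time_s': 0.1, 'qpos': array([1.12326601e+00, 1.04647064e-01, 9.65361256e-02, 1.56391323e+00,
       5.46369492e-07, 1.35310211e+00]), 'qd': array([ 1.18202858e-03, -1.31777598e-03, -6.61871069e-05,  5.45764308e-04,
        4.29203429e-04,  2.58778051e-03]), 'tau': array([ 6.79020333e-03, -5.58204567e+01,  5.04721892e+01,  1.30407893e-02,
       -2.81617567e-04, -3.91826859e-06]), 'eef_pos': array([0.13655278, 0.58396448, 0.25258969]), 'eef_rot': array([-2.00711373e-04,  1.14665261e-01,  9.93403997e-01, -5.80183908e-04]), 'ft_force': array([ 0.72111448, -0.02060768,  0.72258049]), 'wrist_torque': array([-0.02277378, -0.02168988,  0.02487139]), 'grasp_force': 0.0, 'width': 0.9991129910263663}
0.022
```

View pics/top1.png

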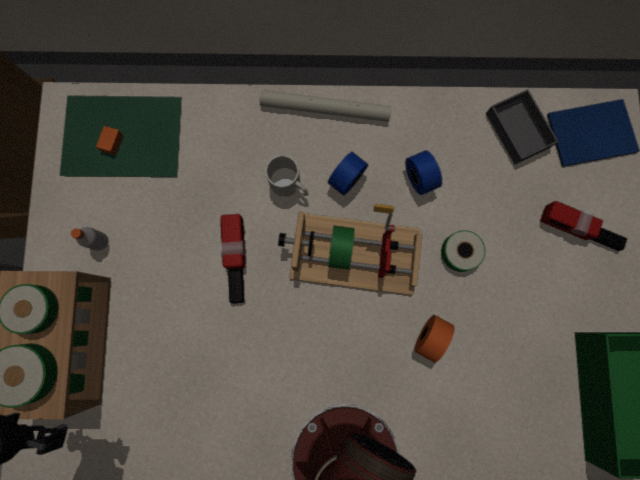

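View pics/side1.png

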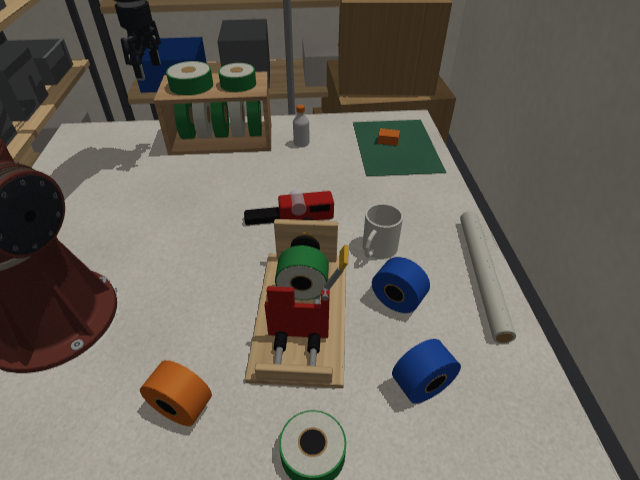

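The roll wanted is the green one in the rack, top view (342,247), side view (302,270). Lookalikes are the spare roll at (463,251), the shelf rolls at (25,310) and (25,375), the blue rolls at (348,173) and (424,172), and the orange roll at (435,338). I'll check with a close crop.

Run:
```python
import cv2,numpy as np
a=cv2.imread('pics/top1.png')[190:310,270:430]; b=cv2.imread('pics/side1.png')[205:395,235:365]
a=cv2.resize(a,None,fx=5,fy=5,interpolation=cv2.INTER_CUBIC);b=cv2.resize(b,None,fx=3,fy=3,interpolation=cv2.INTER_CUBIC)
cv2.imwrite('pics/a.png',cv2.convertScaleAbs(a,alpha=1.4));cv2.imwrite('pics/b.png',b)
```

```text
(no output)
```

View pics/a.png

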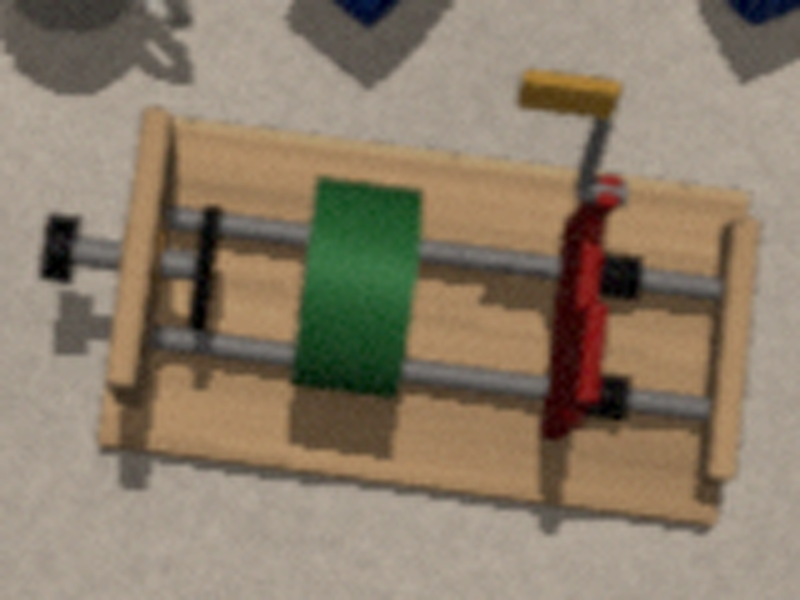

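View pics/b.png

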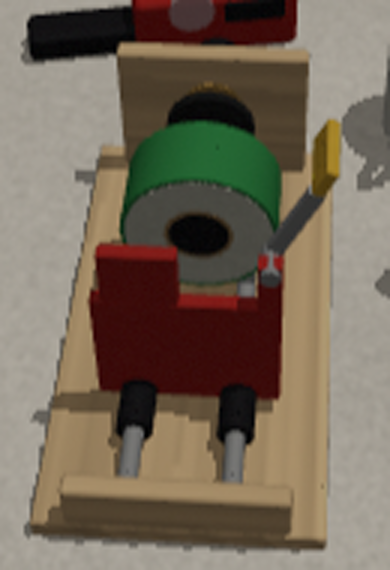

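The crops confirm the choice: green roll between the guide (red, crop-a x≈580) and the black pad (crop-a x≈205). The yellow paddle sits at crop-a (570,92), leaning to rack +x. Next I'll fit the poses.

```bash
cat > fit.py <<'E'
from h import *
from scipy.optimize import least_squares
ct,cs=[vision.read_camera(n) for n in('top','side')]
A=lambda u,v:(270+u/5,190+v/5)
B=lambda u,v:(235+u/3,205+v/3)
def R(q,p):
    c,s=np.cos(q[2]),np.sin(q[2]); p=np.asarray(p,float)
    return np.array([q[0]+c*p[0]-s*p[1],q[1]+s*p[0]+c*p[1],p[2]])
def obs(q):
    g=-.08+q[3]; k=q[4]; y=q[5]
    return [(ct,A(101,449),(-.085,.155,.007)),(ct,A(712,526),(-.085,-.155,.007)),(ct,A(749,195),(.085,-.155,.014)),
    (cs,B(32,537),(-.085,-.155,.003)),(cs,B(325,546),(.085,-.155,.003)),
    (cs,B(97,258),(-.0485,g-.01,.152)),(cs,B(177,260),(-.0035,g-.01,.152)),(cs,B(98,245),(-.0485,g,.152)),
    (ct,A(570,92),(.048-.065*np.cos(np.pi-k)*-1,g+.024,.142+.065*np.sin(k))),
    (cs,B(326,155),(.048+.065*np.cos(np.pi-k),g+.024,.142+.065*np.sin(k))),
    (ct,A(369,184),(.02,y,.127-.004)) if 0 else (ct,A(360,290),(0,y,.127))]
def f(q): return np.concatenate([proj(c,R(q,p))[0]-uv for c,uv,p in obs(q)])
s=least_squares(f,[.4,.0,0,.04,2.2,.03],loss='soft_l1'); q=s.x
print(q.round(4)); print(f(q).reshape(-1,2).round(1).tolist())
for n,p in dict(push=(-.026,-.09+q[3],.125),hinge=(.048,-.08+q[3],.142),paddle=(.048-.065*np.cos(q[4]),-.056+q[3],.142+.065*np.sin(q[4]))).items(): print(n,R(q,p).round(4))
np.save('q.npy',q)
E
python3 fit.py
```

```text
[ 0.4921 -0.0279 -0.1188  0.0195  2.0102  0.0379]
[[-1.4, 0.0], [0.3, -0.2], [-0.5, -1.2], [0.0, -0.1], [1.0, 1.7], [-1.1, -0.1], [-0.3, 0.3], [-0.7, -0.4], [-1.4, 0.5], [0.1, 0.9], [0.1, -3.3]]
push [ 0.4579 -0.0948  0.125 ]
hinge [ 0.5326 -0.0937  0.142 ]
paddle [ 0.5629 -0.0731  0.2008]
```

Call:
carry_out(claw=0, rows=[[3,-4,0,0,0,0],[6,-8,0,0,0,0.02],[9.5,-12,0,0,0,0.04],[13,-17,0,0,0,0.06],[17,-22,0,0,0,0.08],[20.5,-27,0,0,0,0.1],[24.3,-31.4,0,0,0,0.111],[24.3,-31.4,0,0,0,0.111]])

```text
time_s: 1.2
eef_pos: [0.3818, 0.2674, 0.2531]
eef_rot: [0.0, 0.062, 0.998, -0.0]
ft_force: [-0.7, 1.1, 0.4]
width: -0.002
grasp_force: 0.0
```

Call:
carry_out(rows=[[0.5,-4,0,0,0,0],[1.5,-9.5,0,0,0,0],[2.5,-15,0,0,0,0],[3.5,-21,0,0,0,0],[4.5,-27,0,0,0,0],[5.5,-33,0,0,0,0],[6.5,-38,0,0,0,0],[7.2,-41,0,0,0,0]])

```text
time_s: 2.2
eef_pos: [0.4518, -0.1413, 0.2531]
eef_rot: [-0.0, 0.06, 0.998, 0.0]
ft_force: [0.2, 0.3, -0.5]
width: -0.004
grasp_force: 0.0
```

Call:
carry_out(rows=[[0,0,-3,0,0,0],[0,0,-6.5,0,0,0],[0,0,-9.5,0,0,0],[0,0,-11.2,0,0,0],[0,0,-11.6,0,0,0],[0,0,-11.6,0,0,0]])

```text
time_s: 2.95
eef_pos: [0.4521, -0.1398, 0.1381]
eef_rot: [0.0, 0.059, 0.998, -0.0]
ft_force: [-0.3, 0.7, 0.5]
width: -0.001
grasp_force: 0.0
```

Run:
```python
from h import *
s=r.observe(); print(s['time_s'],s['eef_pos'],s['eef_rot'],s['ft_force'],s['width'])
q=np.load('q.npy');c,si=np.cos(q[2]),np.sin(q[2]);d=s['eef_pos'][:2]-q[:2];print('rack',c*d[0]+si*d[1],-si*d[0]+c*d[1])
t=snap('top','t2.png')['img'];u=snap('side','s2.png')['img']
b=np.vstack([cv2.resize(t[190:310,270:490],(660,360)),cv2.resize(u[210:400,200:420],(660,570))])
b=np.hstack([cv2.resize(t[180:330,270:450],(400,333)),cv2.resize(u[210:400,220:380],(396,470))[:333]]) if 0 else np.hstack([np.vstack([cv2.resize(t[180:330,270:450],(400,333)),np.zeros((137,400,3),np.uint8)]),cv2.resize(u[210:400,220:380],(396,470))])
cv2.imwrite('pics/c2.png',b[:,:,::-1])
```

```text
2.95 [ 0.45206835 -0.13975902  0.13814444] [ 4.24181576e-04  5.92135130e-02  9.98245232e-01 -1.90670215e-04] [-0.2940337   0.73212946  0.49470798] -0.0011734977985076902
rack -0.026509588235893146 -0.11583914450981683
```

View pics/c2.png

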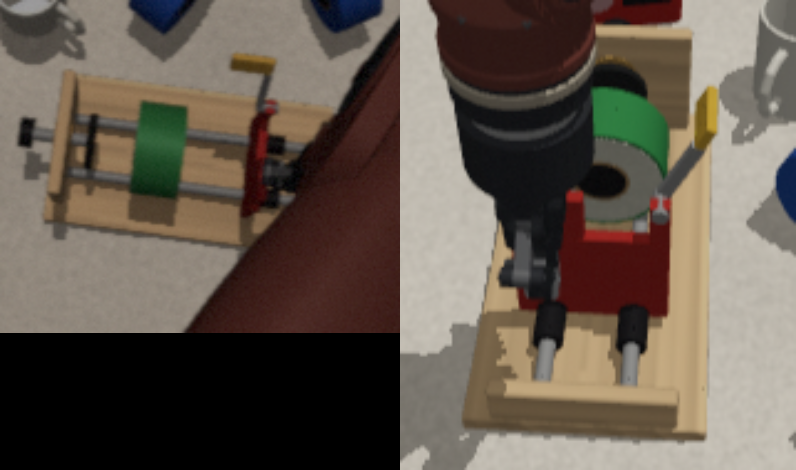

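The guide and roll are unmoved and the fingers are behind the tab (side view, ~(530,270) in the crop). Pushing along (0.119, 0.993).

Call:
carry_out(rows=[[0.1,0.8,0,0,0,0],[0.2,1.6,0,0,0,0],[0.25,2.1,0,0,0,0],[0.3,2.4,0,0,0,0],[0.32,2.7,0,0,0,0],[0.36,3.0,0,0,0,0],[0.39,3.3,0,0,0,0],[0.43,3.6,0,0,0,0]])

```text
time_s: 4.05
eef_pos: [0.4559, -0.1041, 0.1373]
eef_rot: [-0.0, 0.06, 0.998, -0.001]
ft_force: [-1.2, -3.8, -1.5]
width: -0.001
grasp_force: 2.1
```

Call:
carry_out(rows=[[0.04,0.3,0,0,0,0],[0.08,0.7,0,0,0,0],[0.14,1.2,0,0,0,0],[0.2,1.7,0,0,0,0],[0.26,2.2,0,0,0,0],[0.32,2.7,0,0,0,0],[0.38,3.2,0,0,0,0],[0.44,3.7,0,0,0,0]])

```text
time_s: 5.05
eef_pos: [0.4606, -0.0664, 0.1374]
eef_rot: [0.0, 0.059, 0.998, 0.0]
ft_force: [2.2, -4.6, -1.6]
width: -0.002
grasp_force: 2.1
```

Call:
carry_out(rows=[[0.03,0.3,0,0,0,0],[0.07,0.6,0,0,0,0],[0.11,0.9,0,0,0,0],[0.14,1.2,0,0,0,0],[0.18,1.5,0,0,0,0],[0.21,1.8,0,0,0,0],[0.24,2.0,0,0,0,0],[0.26,2.2,0,0,0,0]])

```text
time_s: 6.05
eef_pos: [0.4631, -0.0447, 0.1375]
eef_rot: [0.0, 0.059, 0.998, -0.0]
ft_force: [3.2, -4.8, -1.4]
width: 0.002
grasp_force: 2.1
```

Call:
carry_out(rows=[[0.02,0.2,0,0,0,0],[0.05,0.4,0,0,0,0],[0.07,0.6,0,0,0,0],[0.1,0.8,0,0,0,0],[0.12,1.0,0,0,0,0],[0.14,1.2,0,0,0,0],[0.17,1.4,0,0,0,0],[0.19,1.6,0,0,0,0]])

```text
time_s: 7.05
eef_pos: [0.465, -0.0292, 0.1375]
eef_rot: [0.0, 0.06, 0.998, -0.001]
ft_force: [3.2, -7.6, -0.3]
width: 0.002
grasp_force: 3.6
```

Call:
carry_out(rows=[[0.02,0.2,0,0,0,0],[0.05,0.4,0,0,0,0],[0.07,0.6,0,0,0,0],[0.1,0.8,0,0,0,0],[0.12,1.0,0,0,0,0],[0.14,1.2,0,0,0,0],[0.17,1.4,0,0,0,0],[0.18,1.5,0,0,0,0]])

```text
time_s: 8.05
eef_pos: [0.4669, -0.0142, 0.1375]
eef_rot: [0.0, 0.06, 0.998, -0.001]
ft_force: [2.8, -7.3, -0.8]
width: -0.006
grasp_force: 3.5
```

Call:
carry_out(rows=[[0.01,0.1,0,0,0,0],[0.02,0.2,0,0,0,0],[0.03,0.3,0,0,0,0],[0.05,0.4,0,0,0,0],[0.06,0.5,0,0,0,0],[0.07,0.6,0,0,0,0],[0.08,0.7,0,0,0,0],[0.1,0.8,0,0,0,0]])

```text
time_s: 9.05
eef_pos: [0.4679, -0.0063, 0.1375]
eef_rot: [0.0, 0.06, 0.998, -0.001]
ft_force: [3.0, -7.7, -0.6]
width: -0.003
grasp_force: 3.5
```

Call:
carry_out(rows=[[0.01,0.1,0,0,0,0],[0.02,0.2,0,0,0,0],[0.03,0.3,0,0,0,0],[0.05,0.4,0,0,0,0]])

```text
time_s: 9.55
eef_pos: [0.4684, -0.0023, 0.1375]
eef_rot: [0.0, 0.06, 0.998, -0.001]
ft_force: [2.8, -8.7, -1.4]
width: -0.001
grasp_force: 3.5
```

Call:
carry_out(rows=[[0.01,0.07,0,0,0,0],[0.02,0.14,0,0,0,0],[0.02,0.2,0,0,0,0]])

```text
time_s: 9.93
eef_pos: [0.4687, -0.0003, 0.1375]
eef_rot: [0.0, 0.06, 0.998, -0.001]
ft_force: [3.5, -8.1, -1.4]
width: 0.003
grasp_force: 3.5
```

Call:
carry_out(rows=[[0.01,0.07,0,0,0,0],[0.02,0.14,0,0,0,0],[0.02,0.2,0,0,0,0]])

```text
time_s: 10.3
eef_pos: [0.4689, 0.0017, 0.1375]
eef_rot: [0.0, 0.06, 0.998, -0.001]
ft_force: [3.8, -7.3, -1.6]
width: 0.0
grasp_force: 3.5
```

Call:
carry_out(rows=[[0.01,0.07,0,0,0,0],[0.02,0.14,0,0,0,0],[0.02,0.2,0,0,0,0]])

```text
time_s: 10.68
eef_pos: [0.4691, 0.0037, 0.1375]
eef_rot: [0.0, 0.06, 0.998, -0.001]
ft_force: [5.6, -8.0, -2.5]
width: 0.002
grasp_force: 3.4
```

Call:
carry_out(rows=[[0.01,0.07,0,0,0,0],[0.02,0.14,0,0,0,0],[0.02,0.2,0,0,0,0]])

```text
time_s: 11.05
eef_pos: [0.4694, 0.0057, 0.1375]
eef_rot: [0.0, 0.06, 0.998, -0.001]
ft_force: [3.4, -8.0, -1.4]
width: 0.0
grasp_force: 3.5
```

Call:
carry_out(rows=[[0.01,0.07,0,0,0,0],[0.02,0.14,0,0,0,0],[0.02,0.2,0,0,0,0]])

```text
time_s: 11.42
eef_pos: [0.4696, 0.0077, 0.1376]
eef_rot: [0.0, 0.06, 0.998, -0.001]
ft_force: [3.7, -7.3, -1.2]
width: -0.001
grasp_force: 3.5
```

Call:
carry_out(rows=[[0.01,0.07,0,0,0,0],[0.02,0.14,0,0,0,0],[0.02,0.2,0,0,0,0]])

```text
time_s: 11.8
eef_pos: [0.4698, 0.0097, 0.1376]
eef_rot: [0.0, 0.06, 0.998, -0.001]
ft_force: [4.3, -7.5, -2.4]
width: 0.002
grasp_force: 3.5
```

Call:
carry_out(rows=[[0.01,0.05,0,0,0,0],[0.01,0.12,0,0,0,0]])

```text
time_s: 12.05
eef_pos: [0.4699, 0.0104, 0.1376]
eef_rot: [0.0, 0.06, 0.998, -0.001]
ft_force: [4.4, -12.4, -0.7]
width: -0.003
grasp_force: 6.1
```

Contact with the pad: the force went up to 12 N while the travel fell short. Raising the squeeze gently.

Call:
carry_out(rows=[[0,0.02,0,0,0,0],[0,0.04,0,0,0,0]])

```text
time_s: 12.3
eef_pos: [0.4699, 0.0104, 0.1376]
eef_rot: [0.0, 0.06, 0.998, -0.002]
ft_force: [3.6, -13.6, -2.4]
width: -0.004
grasp_force: 6.5
```

Call:
carry_out(rows=[[0,0.04,0,0,0,0],[0.01,0.08,0,0,0,0],[0.01,0.08,0,0,0,0]])

```text
time_s: 12.68
eef_pos: [0.4699, 0.0105, 0.1376]
eef_rot: [0.0, 0.06, 0.998, -0.002]
ft_force: [2.7, -18.9, -2.9]
width: -0.004
grasp_force: 8.6
```

Call:
carry_out(rows=[[0,0,0,0,0,0],[0,0,0,0,0,0],[0,0,0,0,0,0],[0,0,0,0,0,0],[0,0,0,0,0,0],[0,0,0,0,0,0],[0,0,0,0,0,0],[0,0,0,0,0,0]])

```text
time_s: 13.68
eef_pos: [0.4699, 0.0105, 0.1376]
eef_rot: [0.0, 0.06, 0.998, -0.002]
ft_force: [2.9, -18.2, -0.6]
width: -0.001
grasp_force: 8.5
```

Call:
carry_out(rows=[[0,0,0,0,0,0],[0,0,0,0,0,0]])

```text
time_s: 13.92
eef_pos: [0.4699, 0.0105, 0.1376]
eef_rot: [0.0, 0.06, 0.998, -0.002]
ft_force: [3.1, -17.6, -2.0]
width: -0.001
grasp_force: 8.5
```

Call:
carry_out(rows=[[-0.01,-0.1,0,0,0,0],[-0.05,-0.5,0,0,0,0],[-0.2,-1.5,0,0,0,0],[-0.35,-3,0,0,0,0],[-0.35,-3,3,0,0,0],[-0.35,-3,8,0,0,0],[-0.35,-3,12,0,0,0],[-0.35,-3,14,0,0,0]])

```text
time_s: 14.92
eef_pos: [0.4665, -0.0182, 0.2798]
eef_rot: [0.001, 0.06, 0.998, -0.0]
ft_force: [-0.1, 0.4, 0.2]
width: 0.002
grasp_force: 0.0
```

Call:
carry_out(rows=[[0,-4,0,0,0,0],[0,-9,0,0,0,0],[0,-14,0,0,0,0],[0,-16,0,0,0,0],[0,-16,0,0,0,0]])

```text
time_s: 15.55
eef_pos: [0.4656, -0.1785, 0.277]
eef_rot: [-0.0, 0.061, 0.998, 0.0]
ft_force: [0.4, 0.4, -0.4]
width: -0.006
grasp_force: 0.0
```

Run:
```python
from h import *
t=snap('top','t3.png')['img'];u=snap('side','s3.png')['img']
b=np.hstack([np.vstack([cv2.resize(t[190:310,270:430],(400,300)),np.zeros((170,400,3),np.uint8)]),cv2.resize(u[200:390,220:380],(396,470))])
cv2.imwrite('pics/c3.png',b[:,:,::-1]); print(r.observe()['eef_pos'])
```

```text
[ 0.46593008 -0.17678565  0.2773461 ]
```

View pics/c3.png

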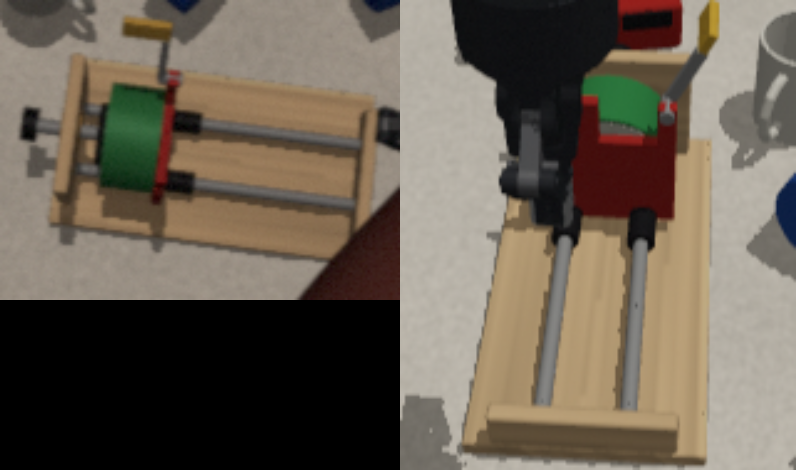

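Roll is flush between the pad and the guide. The paddle is at top (329,201) and side (345,211).

Run:
```python
from h import *
ct=vision.read_camera('top');cs=vision.read_camera('side')
P=[]
for c in(ct,cs):P.append(c['mtx']@np.linalg.inv(c['world_from_camera'])[:3])
X=cv2.triangulatePoints(P[0],P[1],np.array([[328.8],[201.2]]),np.array([[344.8],[211.3]]));X=(X[:3]/X[3]).ravel();print(X)
print(proj(ct,X),proj(cs,X))
q=np.load('q.npy');c,s=np.cos(q[2]),np.sin(q[2])
def rk(p):
    d=np.array(p)[:2]-q[:2];return c*d[0]+s*d[1],-s*d[0]+c*d[1]
print('paddle rack',rk(X),X[2]);y=rk([.4699,.0105]);print('tcp at press',y,'face',y[1]+.0245)
g=y[1]+.0245
W=lambda x,y,z:(q[0]+c*x-s*y,q[1]+s*x+c*y,z)
for k in(1.8,2.,2.2,2.4):
    w=W(.048-.065*np.cos(k),g+.024,.142+.065*np.sin(k));print(k,np.round(w,4),proj(ct,w),proj(cs,w))
print(W(0,g+.024,0))
```

```text
[0.57833302 0.04182052 0.20169962]
[[328.80942006 201.39806639]] [[345.04899137 211.23276187]]
paddle rack (np.float64(0.07733533691306019), np.float64(0.07943023647461084)) 0.2016996245601117
tcp at press (np.float64(-0.02661928436385257), np.float64(0.035474205003908854)) face 0.059974205003908855
1.8 [0.5644 0.0481 0.2053] [[325.9059019  207.36216876]] [[336.96792581 207.82366236]]
2.0 [0.5766 0.0466 0.2011] [[326.56013633 202.24121929]] [[343.7654134  209.84659893]]
2.2 [0.5877 0.0453 0.1946] [[327.12205058 197.94121218]] [[349.85981578 212.85636874]]
2.4 [0.5973 0.0441 0.1859] [[327.56850639 194.63646925]] [[354.98478904 216.70248795]]
(np.float64(0.5020819535082265), np.float64(0.055501757392772966), 0)
```

Call:
carry_out(rows=[[3,3,0,0,0,0],[6.5,6.5,0,0,0,0],[10,10,0,0,0,0],[13,14,0,0,0,0],[15,18,0,0,0,0],[16,21,0,0,0,0],[16,21.8,0,0,0,0],[16,21.8,0,0,0,0]])

```text
time_s: 16.75
eef_pos: [0.6257, 0.0414, 0.2775]
eef_rot: [-0.0, 0.059, 0.998, -0.0]
ft_force: [-0.8, 0.3, 0.2]
width: 0.0
grasp_force: 0.0
```

Call:
carry_out(rows=[[0,0,-3,0,0,0],[0,0,-6,0,0,0],[0,0,-7,0,0,0],[0,0,-7,0,0,0]])

```text
time_s: 17.25
eef_pos: [0.6257, 0.0401, 0.2074]
eef_rot: [-0.0, 0.06, 0.998, 0.0]
ft_force: [0.1, -0.1, 0.5]
width: -0.001
grasp_force: 0.0
```

Run:
```python
from h import *
t=snap('top','t4.png')['img'];u=snap('side','s4.png')['img']
b=np.hstack([np.vstack([cv2.resize(t[170:290,270:430],(400,300)),np.zeros((170,400,3),np.uint8)]),cv2.resize(u[150:340,250:410],(396,470))])
cv2.imwrite('pics/c4.png',b[:,:,::-1]); print(r.observe()['eef_pos'])
```

```text
[0.62653728 0.04021333 0.2088734 ]
```

View pics/c4.png

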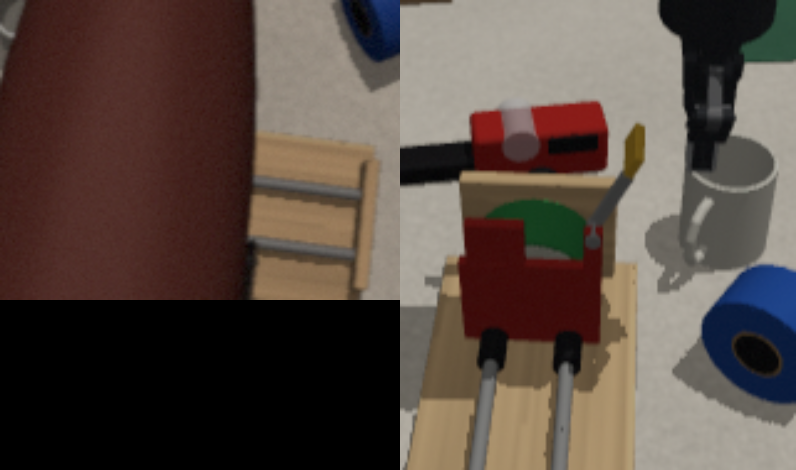

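The fingers stand to the +x side of the paddle (crop: tips (702,165), paddle (634,148)), well above the mug. Sweeping toward rack -x.

Call:
carry_out(rows=[[-1,0.12,0,0,0,0],[-2,0.24,0,0,0,0],[-2.8,0.33,0,0,0,0],[-3.6,0.43,0,0,0,0],[-4.4,0.52,0,0,0,0],[-5.2,0.62,0,0,0,0],[-6,0.71,0,0,0,0],[-6.2,0.74,0,0,0,0]])

```text
time_s: 18.35
eef_pos: [0.5636, 0.0481, 0.2073]
eef_rot: [0.0, 0.059, 0.998, 0.0]
ft_force: [2.5, -0.0, 0.9]
width: 0.0
grasp_force: 1.1
```

Call:
carry_out(rows=[[-0.8,0.1,0,0,0,0],[-1.6,0.2,0,0,0,0],[-2.4,0.29,0,0,0,0],[-3.2,0.38,0,0,0,0],[-4,0.48,0,0,0,0],[-4,0.48,0,0,0,0]])

```text
time_s: 19.1
eef_pos: [0.5233, 0.053, 0.2076]
eef_rot: [-0.0, 0.059, 0.998, 0.0]
ft_force: [0.4, -0.1, 0.7]
width: 0.0
grasp_force: 0.0
```

Call:
carry_out(rows=[[-0.8,0.1,-0.2,0,0,0],[-1.6,0.2,-0.7,0,0,0],[-2.2,0.26,-1.5,0,0,0],[-2.7,0.32,-2.2,0,0,0],[-3.1,0.37,-2.8,0,0,0],[-3.4,0.4,-3.3,0,0,0],[-3.4,0.4,-3.5,0,0,0]])

```text
time_s: 19.98
eef_pos: [0.4895, 0.0569, 0.1718]
eef_rot: [-0.001, 0.059, 0.998, 0.0]
ft_force: [-1.8, -0.3, 2.0]
width: 0.002
grasp_force: 0.7
```

Call:
carry_out(rows=[[0,0,-0.1,0,0,0],[0,0,-0.2,0,0,0],[0,0,-0.3,0,0,0]])

```text
time_s: 20.35
eef_pos: [0.4901, 0.0568, 0.1694]
eef_rot: [-0.0, 0.059, 0.998, 0.0]
ft_force: [-1.0, -0.1, 0.6]
width: -0.001
grasp_force: 0.7
```

Call:
carry_out(rows=[[0,0,-0.05,0,0,0],[0,0,-0.1,0,0,0],[0,0,-0.15,0,0,0]])

```text
time_s: 20.72
eef_pos: [0.4901, 0.0569, 0.168]
eef_rot: [0.0, 0.059, 0.998, 0.0]
ft_force: [-3.1, 1.3, 5.1]
width: -0.001
grasp_force: 2.7
```

Call:
carry_out(rows=[[0,0,-0.03,0,0,0],[0,0,-0.06,0,0,0],[0,0,-0.06,0,0,0]])

```text
time_s: 21.1
eef_pos: [0.4901, 0.0569, 0.1679]
eef_rot: [0.0, 0.059, 0.998, 0.0]
ft_force: [-2.9, 0.6, 7.4]
width: -0.003
grasp_force: 3.6
```

The keeper is on its stop: tip at 0.146 m, the force is rising and there is no travel. Retreating straight up and checking.

Call:
carry_out(rows=[[0,0,0.3,0,0,0],[0,0,2,0,0,0],[0,0,5,0,0,0],[0,0,9,0,0,0],[0,0,11,0,0,0],[0,-4,11,0,0,0],[0,-9,11,0,0,0],[0,-14,11,0,0,0]])

```text
time_s: 22.1
eef_pos: [0.4902, -0.0845, 0.2785]
eef_rot: [0.001, 0.059, 0.998, -0.0]
ft_force: [0.4, -0.5, 0.1]
width: -0.0
grasp_force: 0.0
```

Call:
carry_out(rows=[[0,-4,0,0,0,0],[-1,-9,0,0,0,0],[-2,-14,0,0,0,0],[-2,-16,0,0,0,0],[-2,-16,0,0,0,0]])

```text
time_s: 22.72
eef_pos: [0.4701, -0.244, 0.2776]
eef_rot: [0.0, 0.06, 0.998, 0.0]
ft_force: [-0.5, 0.5, 0.1]
width: 0.001
grasp_force: 0.0
```

Run:
```python
from h import *
t=snap('top','t5.png')['img'];u=snap('side','s5.png')['img']
b=np.hstack([cv2.resize(t[190:310,270:430],None,fx=2.5,fy=3.9,interpolation=cv2.INTER_CUBIC)[:468],cv2.resize(u[200:390,220:380],(396,468),interpolation=cv2.INTER_CUBIC)])
cv2.imwrite('pics/c5.png',b[:,:,::-1]); print(r.observe()['eef_pos'])
```

```text
[ 0.47037307 -0.24235049  0.27765624]
```

View pics/c5.png

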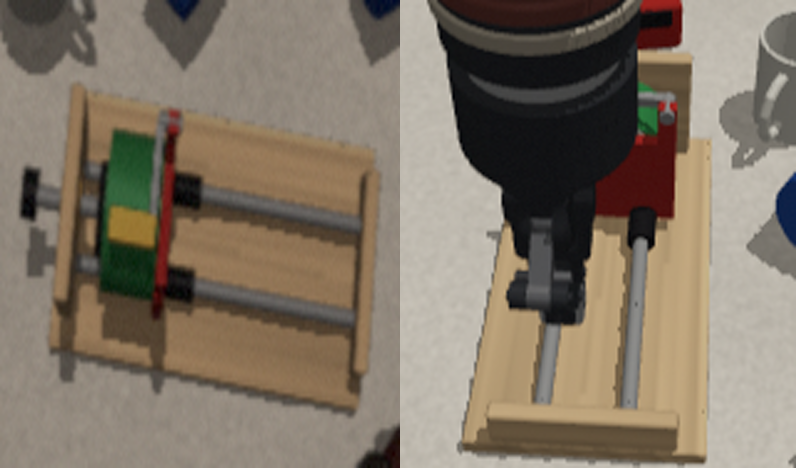

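The keeper lies level over the roll, with the paddle at crop (132,226). The guide and pad both sit against the roll, and the bystanders haven't moved.

```bash
python3 -c "
from workcell import r
print(r.hand_in())"
```

```text
the job is handed in; nothing more can be done
None
```

I handed the job in at about 23 s: the guide pushed the roll flush against the brake pad and held it for about 1.2 s at about 18 N on the tool (roughly 14–15 N on the roll). The keeper was then swung fully down onto its stop, the guide looks still against the roll in the last picture, and nothing else was touched.

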